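# Load the weighing platform and wedge it off its rests

## Task

Tip the four brass slugs from the blue tray into the steel pan of the weighing platform, then stand the empty tray upright on the bench, clear of the platform, and let go of it. Then pick up the orange wedge and slide it, flat on the bench, under the middle of the platform's hinged deck from its yellow free edge until the edge just lifts off its rests, about 5 mm, and finish there still gripping the wedge so that it carries the deck. Lift the deck with the wedge only, never touching the platform with the robot itself, and leave the beaker, the bottle and the jar where they are.

Things in the scene. Friction and masses are not known exactly. Their poses are not given: they have to be found in the camera images.
- station: weighing platform, fixed. Origin: on the bench under the deck's middle; +x from the deck's free edge to its hinge (the way the wedge goes in), z up. Rails 14 mm high (the rests) 70 to 90 mm either side of the middle, so the opening under the free edge is 140 mm wide, 14 mm high, floored by the bench, 190 mm deep. White display box, 75 mm tall, at x 105 to 175 mm
- deck (a joint): hinge angle of the deck (rad): 0 on its rests, growing as the free edge rises; 5 mm of lift = 0.026. Aluminium plate 190 (hinge to free edge) x 180 x 10 mm with the pan on it, about 0.7 kg; turns freely, falls back by its weight
- deck_edge (a point): middle of the lower corner of the deck's free edge (yellow strip), 14 mm above the bench at rest, 95 mm from the station's origin along its -x; the wedge lifts here
- pan_centre (a point): centre of the pan's inner floor, 28 mm above the bench at rest, 100 mm behind the free edge; axes as the station's. The open square steel pan is 150 x 150 mm outside, walls 4 mm thick, rim 66 mm above the bench
- tray: blue tray, 0.16 kg: floor 110 x 70 x 3 mm, walls 18 mm high at back and sides, open front. Origin: centre of this floor's underside; +x to the open front lip, 55 mm away; z up. Behind the back wall a neck 6 mm high leads to an upright black grip tab centred at x -100 mm: 8 mm thick along x (pinch it so), 44 mm wide, top 56 mm up, 41 mm clear of the back wall
- wedge: orange wedge, 0.16 kg, 40 mm wide (y). Origin: on its underside below the grip; +x to the thin end, 125 mm away, 4 mm thick. From there the top rises evenly (1 in 5) to 26 mm thick at x 15 mm, then level to its back at x -20 mm. Grip: black upright rib on the thick end, x -20 to 15 mm, 18 mm thick along y (pinch it so), top 65 mm above the underside
- slug0: brass slug 0, a loose upright cylinder 22 mm across, 18 mm tall, 57 g, on the tray at the start. Origin: centre of its underside, z along its axis. They start to slide on the tray when it is tipped about 25 to 40 degrees
- slug1: brass slug 1, a loose upright cylinder 22 mm across, 18 mm tall, 57 g, on the tray at the start. Origin: centre of its underside, z along its axis. They start to slide on the tray when it is tipped about 25 to 40 degrees
- slug2: brass slug 2, a loose upright cylinder 22 mm across, 18 mm tall, 57 g, on the tray at the start. Origin: centre of its underside, z along its axis. They start to slide on the tray when it is tipped about 25 to 40 degrees
- slug3: brass slug 3, a loose upright cylinder 22 mm across, 18 mm tall, 57 g, on the tray at the start. Origin: centre of its underside, z along its axis. They start to slide on the tray when it is tipped about 25 to 40 degrees
- beaker: a clear glass beaker, 64 mm across, 85 mm tall; bystander. Origin: centre of its underside, z up
- amber_bottle: a brown glass bottle, 60 mm across, 130 mm tall; bystander. Origin: centre of its underside, z up
- jar: a small yellow jar with a red lid, 56 mm across, 70 mm tall; bystander. Origin: centre of its underside, z up

How it is judged:
By the outcome, as a careful person would: the job done as asked, in the order asked, and still so for the second after the job is handed in, while the arm keeps its last pose, push and grip.
It also fails if it takes over 64 s, if anything falls off the work surface, if the arm or the gripper's body presses on something with over 40 N, if the wrist force passes 120 N, or if a joint passes its speed limit or range.

## Robot

A 6-joint arm with a two-finger parallel gripper is mounted at the origin on the work surface. World frame = base frame: x ahead of the robot, y to its left, z up, the work surface at z = 0. Lengths are in m, angles in rad, forces in N, time in s.
With the tool pointing down it reaches from about 0.35 to 0.8 m from the base axis. Payload 7.3 kg.
Tool frame: the origin (TCP) lies between the finger pads; the fingertips stand 25 mm ahead of it and the grasp point (between the pads) lies 6 mm ahead of it (r.tip_extent is the distance from the TCP to the fingertips, in m); z points along the fingers, y is the line along which they close (so a half turn about z gives the same grasp; the last joint's range is limited). The gripper opens to 85 mm and grips with 20 to 120 N. Pads are 22 mm wide; open, the fingers measure 114 mm over their backs; the gripper's body (76 mm by 85 mm) begins 54 mm behind the grasp point. The pads swing forward as they close: fully open they stand 13 mm farther back than shut.
Start: joints at [1.114, 0.342, 1.524, -0, 1.275, -0.146], TCP at [0.161, 0.5, 0.256] pointing down, gripper open.
Joint ranges: [-2.53, 2.53], [-0.77, 2.02], [0.04, 2.7], [-1, 4.14], [0.28, 2.66], [-3.11, 3.11]. Speed limits (rad/s): [2.57, 2.57, 3.14, 3.14, 3.14, 3.14].

## Interface

Orientations are given as a unit quaternion [x, y, z, w].
In Python, from workcell import r, command_gripper, optics gives the robot as it stands. The module is installed in compiled form; this text tells all that it offers. Calls block until the motion is done:
- r.reach(position, orientation): joint-space move of the TCP to a pose.
- r.move_straight(position, orientation=None, speed=0.15, max_force=None): straight line of the TCP; orientation=None keeps the orientation; speed is the mean speed in m/s. With max_force (N) it stops when the force on the tool has changed by that much, and returns True; else False.
- r.movej(angles): joint-space move.
- command_gripper(opening, force=None): finger opening in m; force is the grip in N (None keeps the last); returns when the fingers have stopped.
- r.hold(seconds).
- r.solve_ik(position, orientation): joint angles nearest the present ones, or None.
- r.read_state(): the state.
- optics.get_image(name): name is "scene" or "top" or "wrist"; returns (picture, depth): 400x640x3 uint8, red, green, blue; 400x640 float32, m along the optical axis (not along the pixel's ray), 0 where there is no reading.
- optics.camera_model(name): a dict with "K" (3x3 intrinsics, pixels), "k1" (the pictures are not rectified: a ray, as slopes to the right and down, at radius r is drawn at 1 + k1 r^2 times it, then the intrinsics apply), "R" (3x3) and "t" (3): a world point X has camera coordinates R X + t; the wrist camera has in their place "tool_from_camera" (4x4, takes a point from camera to tool coordinates, whose origin is the TCP and whose axes are the flange's). Camera axes: x right, y down, z forward; pixel columns grow to the right and rows downward; lengths in m; the calibration is good to about 2 mm. A picture is of the moment at which its call begins: read the wrist's pose just before it. camera_model takes no time and is no camera call.
A pose or a line that the arm cannot do raises r.PlanningError and nothing moves.
- r.finish_job(): hands the job in; it is judged then, once.
The state is a dict: "time_s": time; "joint_positions": joint angles; "dq": joint speeds; "tau": joint torques, N m; "eef_pos": TCP position; "eef_rot": TCP orientation; "contact_force": force on the tool from outside, world axes, zero at the start; "torque": the same for the moment, N m; "grip_width": finger opening in m; "grip_force": force on a finger pad.
Only numpy, scipy, OpenCV 4.12 (cv2) and the standard library are available. Lean on these libraries where they do the work, as an engineer would, in place of code of your own. Each camera call takes 0.05 s, during which the arm holds its last target. There are 200 camera calls.

## Working session

There is one attempt and no reset: what is moved stays moved. The work goes in short steps, each a Python script; the robot and the scene stay as the last script left them, time stands still between calls to the robot, and variables do not carry over. Pictures are saved under pics/ and viewed, at most 10 in all, crops included, and the job is handed in when it is done.

```bash
mkdir -p pics; cat > h.py <<'E'
import numpy as np, cv2
from workcell import r, command_gripper, optics
def grab(name):
    im,d=optics.get_image(name); return im,d
def cloud(name,d,m=None):
    m=m or optics.camera_model(name); K=np.array(m["K"]);k1=m["k1"]
    v,u=np.mgrid[0:400,0:640].astype(float)
    pts=np.stack([u.ravel(),v.ravel()],1).reshape(-1,1,2)
    n=cv2.undistortPoints(pts,K,np.array([k1,0,0,0,0.])).reshape(400,640,2)
    P=np.dstack([n[...,0]*d,n[...,1]*d,d])
    if "R" in m: W=(P-np.array(m["t"]))@np.array(m["R"])
    else: 
        W=P
    W[d<=0]=np.nan
    return W
E
python3 - <<'E'
from h import *
for n in ("scene","top"):
    im,d=grab(n); cv2.imwrite(f"pics/{n}0.png",im[...,::-1]); np.save(f"{n}0.npy",cloud(n,d)); np.save(f"{n}0im.npy",im)
print(r.read_state())
E
```

```text
{'time_s': 0.1, 'joint_positions': array([ 1.11405244e+00,  3.42630326e-01,  1.52493837e+00, -1.76414716e-05,
        1.27538870e+00, -1.46001359e-01]), 'dq': array([ 9.82556509e-04, -1.83892381e-03, -1.99546322e-03,  9.73825181e-05,
        1.04972800e-03,  1.74318599e-03]), 'tau': array([ 1.47812385e-03, -4.34443688e+01, -2.46491969e+01, -1.76373892e-04,
        4.70962725e-03, -1.51609362e-05]), 'eef_pos': array([0.16036466, 0.49956302, 0.25570133]), 'eef_rot': array([ 1.54744325e-01,  9.87954315e-01, -6.54124515e-04, -1.94493529e-04]), 'contact_force': array([-0.64366738,  0.23418986,  0.1924531 ]), 'torque': array([-0.01143813,  0.0457481 , -0.02382351]), 'grip_force': 0.0, 'grip_width': 0.08537293674449273}
```

View pics/top0.png

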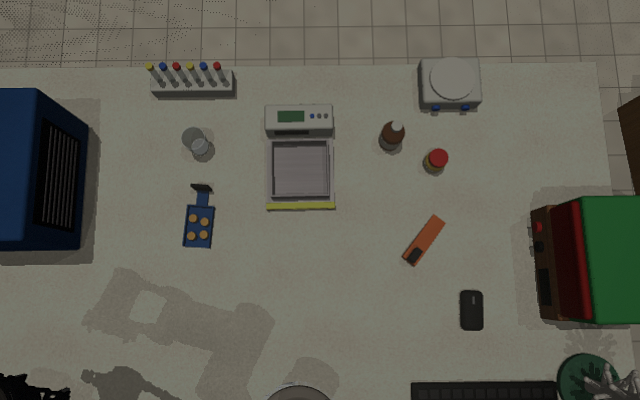

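View pics/scene0.png

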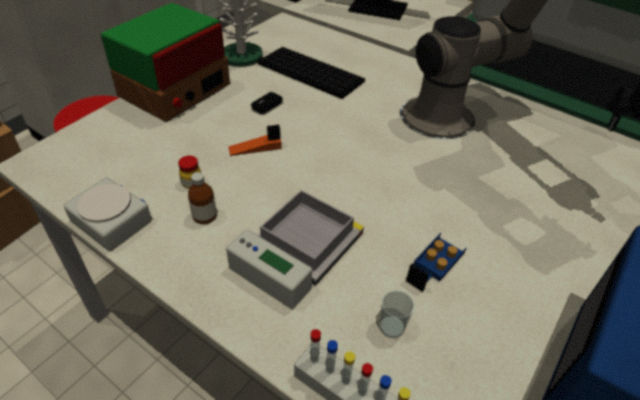

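The top view has the robot at the bottom, with world +x up the image. The tray is at (198,227) with its tab at (201,188) and the beaker behind it at (200,148). The platform's yellow edge runs (267,207) to (335,207). The wedge grip is at (411,257) and its thin end at (440,219). The bottle is at (392,135) and the jar at (435,160).

```bash
python3 - <<'E'
from h import *
W=np.load("top0.npy"); im=np.load("top0im.npy"); hsv=cv2.cvtColor(im,cv2.COLOR_RGB2HSV).astype(int)
H,S,V=[hsv[...,i] for i in range(3)]
def roi(a,b,c,d):
    m=np.zeros((400,640),bool); m[b:d,a:c]=1; return m
def rep(n,m,zr=(-1,1)):
    P=W[m]; P=P[np.isfinite(P[:,0])]; P=P[(P[:,2]>zr[0])&(P[:,2]<zr[1])]
    rc=cv2.minAreaRect((P[:,:2]*1000).astype(np.float32))
    print(n,len(P),"med",np.median(P,0).round(4),"min",P.min(0).round(4),"max",P.max(0).round(4),"rect",np.round(rc[0],1),np.round(rc[1],1),round(rc[2],2)); return P
rep("bench",roi(330,240,380,300))
rep("yellow",roi(255,195,345,215)&(H>20)&(H<35)&(S>130)&(V>90))
rep("deckpan",roi(255,130,345,215),(.045,.075))
rep("deck",roi(255,130,345,215),(.015,.03))
rep("panfloor",roi(275,148,325,193))
rep("box",roi(255,98,345,140),(.07,.08))
rep("trayblue",roi(175,180,225,255)&(H>95)&(H<125)&(S>120))
rep("trayall",roi(175,200,225,255),(.012,.03))
rep("tabtop",roi(180,175,225,200),(.045,.07))
rep("wedge_or",roi(395,205,455,275)&(H<15)&(S>150))
rep("wedge_rib",roi(395,205,455,275),(.05,.08))
rep("beaker",roi(175,115,225,175),(.02,.12))
rep("bottle",roi(370,110,415,160),(.03,.2))
rep("jar",roi(415,140,455,180),(.03,.2))
rep("slugs",roi(175,195,225,255)&(H>8)&(H<30)&(S>100))
E
```

```text
bench 2987 med [ 3.904e-01 -1.521e-01  2.000e-04] min [ 0.3144 -0.2192 -0.009 ] max [ 0.469  -0.0864  0.0087] rect [ 391.6 -152.7] [129.8 153.5] 88.8
yellow 383 med [ 0.559  -0.0093  0.0249] min [ 0.5508 -0.1011  0.0178] max [0.5674 0.0751 0.0333] rect [558.8 -13. ] [ 16.1 176.2] 0.41
deckpan 880 med [ 0.7208 -0.0014  0.0641] min [ 0.5743 -0.0988  0.045 ] max [0.7535 0.0773 0.074 ] rect [663.7 -11.5] [178.2 176.1] 0.46
deck 3319 med [ 0.6384 -0.0121  0.0265] min [ 0.549  -0.1014  0.0151] max [0.7571 0.0783 0.03  ] rect [652.8 -11.4] [207.6 179.4] 0.29
panfloor 2244 med [ 0.6526 -0.0107  0.0286] min [ 0.5919 -0.0776  0.0187] max [0.716  0.0539 0.0386] rect [654.  -11.3] [131.4 122.9] 89.38
box 1628 med [ 0.7829 -0.0098  0.0755] min [ 0.7241 -0.0993  0.07  ] max [0.8203 0.0791 0.08  ] rect [772.7  -9.8] [178.4  96.2] 89.53
trayblue 749 med [0.519  0.2553 0.004 ] min [ 0.4535  0.2188 -0.0048] max [0.6016 0.2928 0.0238] rect [528.4 254.2] [ 68.4 144.7] 84.99
trayall 417 med [0.5133 0.2594 0.0193] min [0.4535 0.2172 0.012 ] max [0.565  0.2956 0.0281] rect [510.3 256.6] [ 71.2 108. ] 84.97
[... 249 characters left out ...]
.1] [ 39.2 147.4] 50.05
wedge_rib 116 med [ 0.4221 -0.2982  0.0655] min [ 0.4046 -0.3164  0.0525] max [ 0.4403 -0.2814  0.0714] rect [ 422.8 -299. ] [18.2 35.3] 51.24
beaker 469 med [0.7345 0.2651 0.0614] min [0.6961 0.2288 0.0201] max [0.7597 0.2924 0.0905] rect [727.2 260.6] [62.4 61.4] 64.26
bottle 541 med [ 0.7262 -0.2479  0.0909] min [ 0.7068 -0.2833  0.0305] max [ 0.768  -0.2247  0.1364] rect [ 735.6 -253.8] [58.1 57.6] 30.21
jar 421 med [ 0.6661 -0.3656  0.0689] min [ 0.6412 -0.394   0.0304] max [ 0.6946 -0.3419  0.0765] rect [ 668.2 -367.5] [51.5 53.3] 84.34
slugs 229 med [0.4949 0.2604 0.0206] min [0.4739 0.2282 0.0025] max [0.543  0.283  0.0281] rect [507.2 255.1] [52.3 68.4] 85.94
```

```bash
cat >> h.py <<'E'
from scipy.spatial.transform import Rotation as R
PAN=np.array([0.651,-0.0115])
def tool(yaw,tilt,s=1):
    """object yaw (deg), tilt lip-down about object y; returns object R and tool R; tool y along s*object x, z down"""
    Ro=R.from_euler('z',yaw,degrees=True)*R.from_euler('y',tilt,degrees=True)
    Rt=Ro*R.from_matrix(np.array([[0,s,0],[s,0,0],[0,0,-1]],float).T)
    return Ro,Rt
G=0.048  # TCP height above tray underside
def tray_tcp(lip,yaw,tilt,s):
    Ro,Rt=tool(yaw,tilt,s)
    return np.array(lip)+Ro.apply([-0.155,0,G]), Rt.as_quat()
def wedge_tcp(org,yaw,s):
    Rt=R.from_euler('z',yaw,degrees=True)*R.from_matrix(np.diag([s,-s,-1.]))
    return np.array(org)+[0,0,0.054], Rt.as_quat()
TY=175.3; TTAB=np.array([0.6085,0.2492])
TLIP=TTAB+0.155*np.array([np.cos(np.deg2rad(TY)),np.sin(np.deg2rad(TY))])
E
python3 - <<'E'
from h import *
for s in (1,-1):
    print("s",s)
    for lip,yaw,t in [((*TLIP,.0),TY,0),((*TLIP,.15),TY,0),((.565,-.0115,.15),180,0),((.665,-.0115,.10),180,20),((.665,-.0115,.078),180,30),((.665,-.0115,.078),180,45),((.665,-.0115,.078),180,60),((.665,-.0115,.078),180,70)]:
        p,q=tray_tcp(lip,yaw,t,s); j=r.solve_ik(p,q); print(p.round(3),None if j is None else np.round(j,2))
    for o,yaw in [((.424,-.301,0),-39.6),((.424,-.301,0.12),-39.6),((.40,-.0115,0),0),((.501,-.0115,0),0)]:
        p,q=wedge_tcp(o,yaw,s); j=r.solve_ik(p,q); print(p.round(3),None if j is None else np.round(j,2))
E
```

```text
s 1
[0.608 0.249 0.048] [ 0.27  0.79  1.35 -0.    1.   -2.79]
[0.608 0.249 0.198] [ 0.27  0.63  1.2  -0.    1.3  -2.79]
[ 0.72  -0.012  0.198] [-0.12  0.76  0.97 -0.    1.42  3.02]
[ 0.794 -0.012  0.198] [-0.13  0.72  1.09  0.05  0.99  2.99]
[ 0.775 -0.012  0.197] [-0.14  0.62  1.35  0.11  0.66  2.93]
[ 0.741 -0.012  0.222] None
[ 0.701 -0.012  0.236] [-0.2   0.43  1.93  2.55  0.31  0.47]
[ 0.673 -0.012  0.24 ] [-0.22  0.45  2.1   2.79  0.65  0.2 ]
[ 0.424 -0.301  0.054] [-0.76  0.59  1.77 -0.    0.78  1.5 ]
[ 0.424 -0.301  0.174] [-0.76  0.42  1.66 -0.    1.07  1.5 ]
[ 0.4   -0.012  0.054] [-0.22  0.44  2.1  -0.    0.61  1.35]
[ 0.501 -0.012  0.054] [-0.18  0.56  1.83 -0.    0.75  1.39]
s -1
[0.608 0.249 0.048] [ 0.27  0.79  1.35 -0.    1.    0.35]
[0.608 0.249 0.198] [ 0.27  0.63  1.2  -0.    1.3   0.35]
[ 0.72  -0.012  0.198] [-0.12  0.76  0.97 -0.    1.42 -0.12]
[ 0.794 -0.012  0.198] [-0.13  0.72  1.09  0.05  0.99 -0.15]
[ 0.775 -0.012  0.197] [-0.14  0.62  1.35  0.11  0.66 -0.21]
[ 0.741 -0.012  0.222] None
[ 0.701 -0.012  0.236] [-0.2   0.43  1.93  2.55  0.31 -2.67]
[ 0.673 -0.012  0.24 ] [-0.22  0.45  2.1   2.79  0.65 -2.94]
[ 0.424 -0.301  0.054] [-0.76  0.59  1.77 -0.    0.78 -1.64]
[ 0.424 -0.301  0.174] [-0.76  0.42  1.66 -0.    1.07 -1.64]
[ 0.4   -0.012  0.054] [-0.22  0.44  2.1  -0.    0.61 -1.79]
[ 0.501 -0.012  0.054] [-0.18  0.56  1.83 -0.    0.75 -1.75]
```

```bash
python3 - <<'E'
from h import *
for s in (1,-1):
  for yaw in range(-180,180,15):
    d=np.array([np.cos(np.deg2rad(yaw)),np.sin(np.deg2rad(yaw))]); out=[];js=[]
    for t in (0,10,20,30,40,50,60,70):
        p,q=tray_tcp((*(PAN-.015*d),.08 if t>=20 else .13),yaw,t,s); j=r.solve_ik(p,q); js.append(j)
    ok=[j is not None for j in js]
    jumps=[round(float(np.abs(np.subtract(a,b)).max()),2) if a is not None and b is not None else None for a,b in zip(js,js[1:])]
    if sum(ok)>=6: print(s,yaw,''.join('01'[o] for o in ok),jumps,[round(js[k][4],2) if ok[k] else None for k in(3,6)], [round(js[k][5],2) if ok[k] else None for k in(0,3,6)])
E
```

```text
1 -180 11111011 [0.33, 0.39, 0.28, 0.28, None, None, 0.34] [np.float64(0.67), np.float64(0.3)] [np.float64(3.03), np.float64(2.93), np.float64(0.48)]
1 -165 11111111 [0.31, 0.37, 0.25, 0.32, 0.64, 0.69, 0.39] [np.float64(0.72), np.float64(0.51)] [np.float64(2.83), np.float64(2.55), np.float64(0.91)]
1 -150 11111111 [0.26, 0.33, 0.21, 0.33, 0.44, 0.42, 0.32] [np.float64(0.82), np.float64(0.75)] [np.float64(2.61), np.float64(2.22), np.float64(1.03)]
1 -135 11111111 [0.19, 0.27, 0.22, 0.28, 0.31, 0.28, 0.24] [np.float64(0.94), np.float64(0.99)] [np.float64(2.4), np.float64(1.94), np.float64(1.06)]
1 -120 11111111 [0.16, 0.19, 0.21, 0.22, 0.22, 0.19, 0.16] [np.float64(1.07), np.float64(1.23)] [np.float64(2.17), np.float64(1.69), np.float64(1.05)]
1 -105 11111111 [0.17, 0.2, 0.19, 0.18, 0.16, 0.13, 0.12] [np.float64(1.21), np.float64(1.46)] [np.float64(1.94), np.float64(1.46), np.float64(1.03)]
1 -90 11111111 [0.18, 0.19, 0.16, 0.15, 0.13, 0.12, 0.12] [np.float64(1.34), np.float64(1.69)] [np.float64(1.7), np.float64(1.25), np.float64(0.98)]
1 -75 11111111 [0.18, 0.16, 0.14, 0.15, 0.15, 0.
[... 4711 characters left out ...]
.09), np.float64(2.15)]
-1 75 11111110 [0.18, 0.19, 0.16, 0.15, 0.13, 0.13, None] [np.float64(1.35), np.float64(1.72)] [np.float64(1.43), np.float64(1.88), np.float64(2.08)]
-1 90 11111100 [0.17, 0.2, 0.19, 0.18, 0.16, None, None] [np.float64(1.21), None] [np.float64(1.19), np.float64(1.67), None]
-1 105 11111100 [0.16, 0.19, 0.21, 0.21, 0.2, None, None] [np.float64(1.07), None] [np.float64(0.95), np.float64(1.44), None]
-1 150 11111001 [0.27, 0.36, 0.24, 0.31, None, None, None] [np.float64(0.72), None] [np.float64(0.31), np.float64(0.58), None]
-1 165 11111011 [0.31, 0.39, 0.28, 0.28, None, None, 0.33] [np.float64(0.67), np.float64(0.29)] [np.float64(0.1), np.float64(0.2), np.float64(2.67)]
```

```bash
python3 - <<'E'
from h import *
s=-1
command_gripper(.05,100)
p,q=tray_tcp((*TLIP,.09),TY,0,s); r.reach(p,q)
p,q=tray_tcp((*TLIP,0),TY,0,s); print(r.move_straight(p,q,.12,max_force=15))
command_gripper(0,100); S=r.read_state(); print(S["time_s"],S["eef_pos"],S["grip_width"],S["grip_force"],S["contact_force"])
p,q=tray_tcp((*TLIP,.15),TY,0,s); r.move_straight(p,q,.12); S=r.read_state(); print(S["time_s"],S["grip_width"],S["contact_force"])
im,d=grab("scene"); cv2.imwrite("pics/scene1.png",im[...,::-1])
E
```

```text
False
3.8083 [0.60886304 0.24933099 0.04887491] 0.006275799108192158 98.41465830802917 [-0.78394546  0.23520914  5.70753417]
5.2083 0.006828771529782835 [-0.09423652  0.44692293 -3.827744  ]
```

View pics/scene1.png

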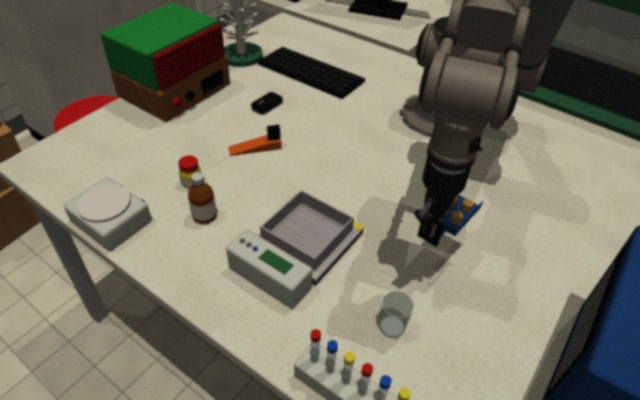

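```bash
python3 - <<'E'
from h import *
s=-1
def go(lip,yaw,t,v):
    p,q=tray_tcp(lip,yaw,t,s); c=np.array(r.read_state()["eef_pos"]); r.move_straight(p,q,v)
go((.651,.05,.15),270,0,.025)
go((.651,.02,.10),270,12,.06)
go((.651,.015,.077),270,22,.06)
for t in (30,36,42,50,58,66):
    go((.651,.015,.077),270,t,.04); S=r.read_state(); print(t,S["time_s"],S["contact_force"].round(2),round(S["grip_width"],4))
r.hold(.3); S=r.read_state(); print(S["time_s"],S["contact_force"])
im,d=grab("scene"); cv2.imwrite("pics/scene2.png",im[...,::-1])
E
```

```text
30 10.0167 [ 0.18  0.11 -3.46] 0.0069
36 10.5917 [-0.63 -0.62 -1.63] 0.0066
42 11.1667 [ 0.29 -0.37 -1.57] 0.0065
50 11.8833 [-0.84 -0.25 -1.48] 0.0066
58 12.6 [-0.71  0.29 -1.07] 0.0063
66 13.3167 [-0.01 -0.07 -1.48] 0.0067
13.6167 [ 0.4633842  -0.87075492 -1.45971031]
```

View pics/scene2.png

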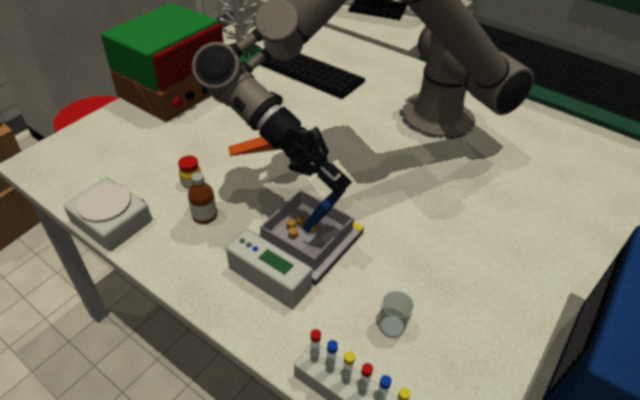

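The slugs lie in the pan around (295,225), and the weight on the wrist equals the empty tray. Next I'll put the tray back.

```bash
python3 - <<'E'
from h import *
s=-1
def go(lip,yaw,t,v,**k):
    p,q=tray_tcp(lip,yaw,t,s); return r.move_straight(p,q,v,**k)
go((.651,.06,.13),270,40,.12)
go((.62,.08,.15),270,0,.12)
go((*TLIP,.10),TY,0,.05)
go((*TLIP,.012),TY,0,.1)
print(go((*TLIP,-.003),TY,0,.02,max_force=4)); S=r.read_state(); print(S["time_s"],S["eef_pos"],S["contact_force"])
command_gripper(.05); 
go((*TLIP,.12),TY,0,.12)
p,q=wedge_tcp((.424,-.301,.10),-39.6,-1); r.reach(p,q); command_gripper(.06,120)
S=r.read_state(); print(S["time_s"],S["eef_pos"])
im,d=grab("top"); cv2.imwrite("pics/top3.png",im[...,::-1]); np.save("top3.npy",cloud("top",d)); np.save("top3im.npy",im)
im,d=grab("wrist"); cv2.imwrite("pics/wrist3.png",im[...,::-1])
E
```

```text
True
19.3083 [0.60854909 0.2492188  0.04889041] [-0.49569928 -0.01168702  4.32334   ]
23.2917 [ 0.42425882 -0.30069283  0.1539689 ]
```

View pics/top3.png

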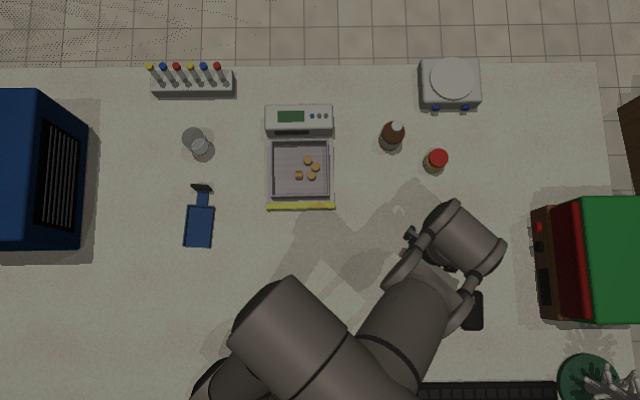

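View pics/wrist3.png

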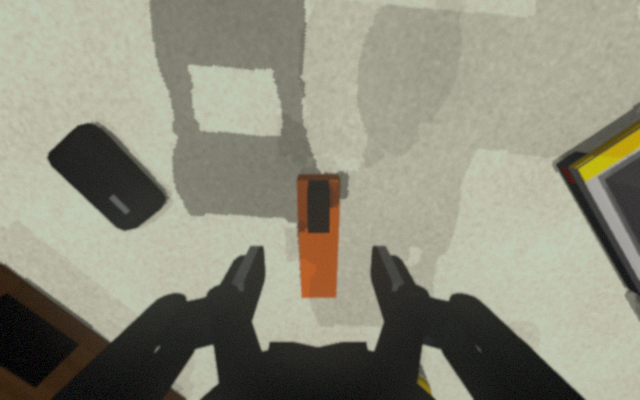

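Four slugs are in the pan, around (300-317,160-177), the tray stands empty at (199,225), and in the wrist view the wedge rib is centred and aligned at (318,207). Next is grasping the wedge.

```bash
python3 - <<'E'
from h import *
s=-1
def go(o,yaw,v,**k):
    p,q=wedge_tcp(o,yaw,s); return r.move_straight(p,q,v,**k)
def st(m): S=r.read_state(); print(m,round(S["time_s"],2),S["eef_pos"].round(4),S["contact_force"].round(2),S["torque"].round(3),round(S["grip_width"],4))
print(go((.424,-.301,0),-39.6,.1,max_force=15))
command_gripper(0,120); st("grip")
go((.424,-.301,.03),-39.6,.1); st("lift")
go((.38,-.0115,.03),0,.12)
go((.38,-.0115,.006),0,.1)
print(go((.38,-.0115,-.004),0,.02,max_force=3)); st("down")
im,d=grab("wrist"); cv2.imwrite("pics/wrist4.png",im[...,::-1])
im,d=grab("top"); np.save("top4.npy",cloud("top",d)); np.save("top4im.npy",im)
im,d=grab("scene"); cv2.imwrite("pics/scene4.png",im[...,::-1]); np.save("scene4.npy",cloud("scene",d)); np.save("scene4im.npy",im)
E
```

```text
False
grip 25.01 [ 0.4242 -0.3011  0.0545] [-0.42  1.95  5.32] [ 0.141  0.107 -0.08 ] 0.0165
lift 25.46 [ 0.4238 -0.3009  0.0838] [-0.5   0.28 -1.57] [0.046 0.077 0.009] 0.0167
True
down 28.82 [ 0.3804 -0.0116  0.0545] [-0.75  1.19  5.18] [ 0.036  0.11  -0.025] 0.0172
```

View pics/wrist4.png

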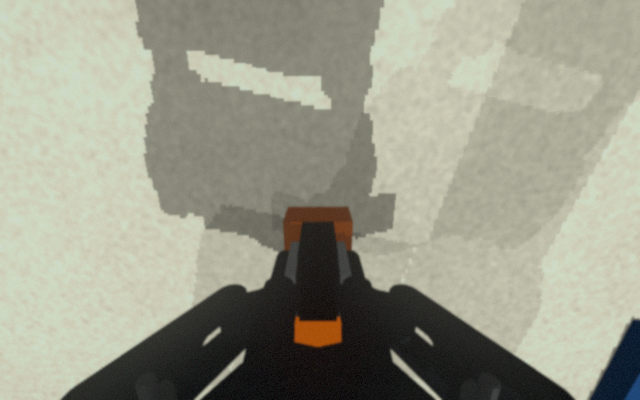

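View pics/scene4.png

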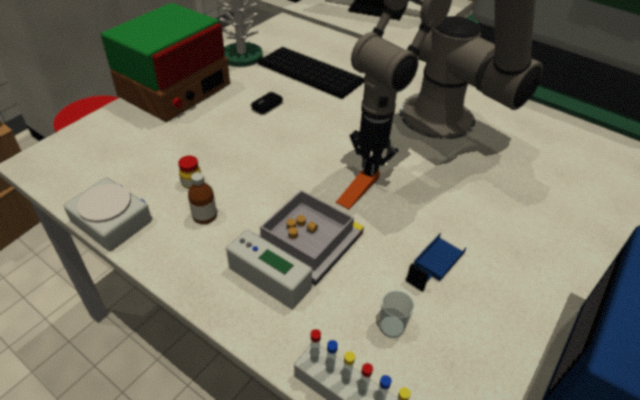

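```bash
cat > m.py <<'E'
from h import *
def meas(n,tag,f):
    W=np.load(f"{n}{tag}.npy"); im=np.load(f"{n}{tag}im.npy"); hsv=cv2.cvtColor(im,cv2.COLOR_RGB2HSV).astype(int); H,S,V=[hsv[...,i] for i in range(3)]
    X,Y,Z=W[...,0],W[...,1],W[...,2]
    near=(abs(Y+.0115)<.12)&(X>.35)&(X<.62)&(Z>-.02)
    o=near&(H<14)&(S>140)&(Z<.06); y=(X>.53)&near&(H>20)&(H<35)&(S>120)
    rim=(X>.573)&(X<.728)&(abs(Y+.0115)<.078)&(Z>.056)&(Z<.085)
    A=np.c_[X[rim],np.ones(rim.sum())]; c=np.linalg.lstsq(A,Z[rim],rcond=None)[0]
    pf=(X>.585)&(X<.715)&(abs(Y+.0115)<.065)&(Z>.018)&(Z<.042)&(S<70); B=np.c_[X[pf],Y[pf],np.ones(pf.sum())]; c2=np.linalg.lstsq(B,Z[pf],rcond=None)[0]
    print(n,tag,"wedge n",o.sum(),"xmax",np.percentile(X[o],[98,100]).round(4) if o.any() else 0,"ymed",np.median(Y[o]).round(4) if o.any() else 0,
     "| yellow n",y.sum(),"z",Z[y].mean().round(4),"x",np.percentile(X[y],[2,50,98]).round(4),"y",Y[y].min().round(4),Y[y].max().round(4),"| floor n",pf.sum(),"slope",c2.round(4),"z@edge",(c2[0]*.551-c2[1]*.0115+c2[2]).round(4))
E
python3 - <<'E'
from m import *
for n,t in (("top",0),("scene",0),("top",3),("top",4),("scene",4)): meas(n,t,0)
E
```

```text
top 0 wedge n 0 xmax 0 ymed 0 | yellow n 421 z 0.0249 x [0.5506 0.5583 0.5662] y -0.1011 0.0751 | floor n 2301 slope [0.0019 0.0009 0.0273] z@edge 0.0284
scene 0 wedge n 0 xmax 0 ymed 0 | yellow n 55 z 0.0249 x [0.5512 0.561  0.5815] y 0.0546 0.0812 | floor n 1954 slope [0.     0.0002 0.0274] z@edge 0.0275
top 3 wedge n 0 xmax 0 ymed 0 | yellow n 419 z 0.0252 x [0.5504 0.5583 0.5662] y -0.1013 0.075 | floor n 2038 slope [ 0.0012 -0.0012  0.0278] z@edge 0.0285
top 4 wedge n 311 xmax [0.5037 0.5042] ymed -0.0134 | yellow n 421 z 0.0249 x [0.5507 0.5584 0.5663] y -0.1014 0.0749 | floor n 2045 slope [ 0.0014 -0.0007  0.0277] z@edge 0.0284
scene 4 wedge n 689 xmax [0.5052 0.5105] ymed -0.0066 | yellow n 55 z 0.0249 x [0.5527 0.5609 0.5765] y 0.054 0.0809 | floor n 1563 slope [ 0.0011 -0.0025  0.0268] z@edge 0.0274
```

```bash
python3 - <<'E'
from m import *
s=-1
def go(o,yaw,v,**k):
    p,q=wedge_tcp(o,yaw,s); return r.move_straight(p,q,v,**k)
for x in (.465,.480,.490,.497):
    print(go((x,-.0118,0),0,.04,max_force=30)); S=r.read_state(); print(x,round(S["time_s"],2),S["eef_pos"].round(4),S["contact_force"].round(2),round(S["grip_width"],4))
for n in ("top","scene"):
    im,d=grab(n); cv2.imwrite(f"pics/{n}5.png",im[...,::-1]); np.save(f"{n}5.npy",cloud(n,d)); np.save(f"{n}5im.npy",im); meas(n,5,0)
E
```

```text
False
0.465 31.25 [ 0.4645 -0.0117  0.0545] [-3.98  0.66  9.23] 0.0164
False
0.48 31.77 [ 0.4785 -0.0117  0.0545] [-7.9  -0.43 10.72] 0.0168
False
0.49 32.17 [ 0.4886 -0.0116  0.0545] [-7.98  1.16 10.47] 0.0165
False
0.497 32.5 [ 0.4956 -0.0115  0.0545] [-8.02  0.49 10.89] 0.0168
top 5 wedge n 2 xmax [0.4777 0.4777] ymed -0.0305 | yellow n 11 z 0.0295 x [0.5517 0.5624 0.5662] y -0.1009 -0.0617 | floor n 1739 slope [-0.0194 -0.0011  0.0429] z@edge 0.0322
scene 5 wedge n 255 xmax [0.5374 0.5395] ymed -0.0008 | yellow n 66 z 0.0493 x [0.5314 0.5601 0.5815] y -0.0053 0.0811 | floor n 1617 slope [-0.0207 -0.0008  0.0429] z@edge 0.0316
```

View pics/scene5.png

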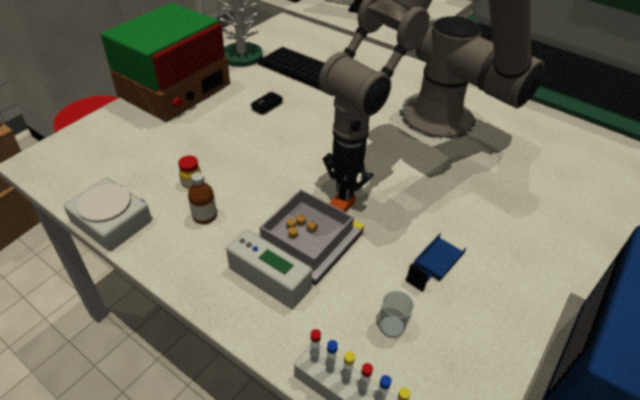

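The wedge is under the middle of the deck, the slugs are still in the pan, and the measured deck angle is about 0.021 rad. About 5 mm more travel is needed.

```bash
python3 - <<'E'
from m import *
p,q=wedge_tcp((.502,-.0118,0),0,-1); print(r.move_straight(p,q,.03,max_force=30)); r.hold(.5)
S=r.read_state(); print(round(S["time_s"],2),S["eef_pos"].round(4),S["contact_force"].round(2),round(S["grip_width"],4))
for k in (6,7):
  for n in ("top","scene"):
    im,d=grab(n); cv2.imwrite(f"pics/{n}{k}.png",im[...,::-1]); np.save(f"{n}{k}.npy",cloud(n,d)); np.save(f"{n}{k}im.npy",im); meas(n,k,0)
E
```

```text
False
33.42 [ 0.5003 -0.0115  0.0545] [-7.99  0.93 11.29] 0.0166
top 6 wedge n 2 xmax [0.4829 0.4829] ymed -0.0305 | yellow n 13 z 0.0311 x [0.5517 0.5569 0.5651] y -0.101 -0.059 | floor n 1623 slope [-0.0278 -0.0011  0.049 ] z@edge 0.0337
scene 6 wedge n 227 xmax [0.5364 0.5389] ymed -0.0008 | yellow n 64 z 0.0582 x [0.5389 0.5602 0.5753] y -0.0214 0.0804 | floor n 1637 slope [-0.0248 -0.0027  0.046 ] z@edge 0.0324
top 7 wedge n 2 xmax [0.4827 0.4827] ymed -0.0306 | yellow n 13 z 0.0286 x [0.5518 0.5577 0.5658] y -0.1012 -0.0589 | floor n 1622 slope [-0.0259  0.0021  0.0478] z@edge 0.0335
scene 7 wedge n 228 xmax [0.5378 0.5415] ymed -0.0003 | yellow n 63 z 0.0472 x [0.5361 0.5609 0.5817] y 0.0124 0.0803 | floor n 1627 slope [-0.0235 -0.0024  0.0452] z@edge 0.0322
```

Measured deck angle is 0.025–0.029 rad, about 5 mm of lift, and stable.

```bash
python3 -c "
from h import *
print(r.finish_job())"
```

```text
the job is handed in; nothing more can be done
None
```

The job is handed in at about 34 s of the 64 s allowed: the four slugs are in the pan, the empty tray stands upright on the bench where it started, and the gripped wedge holds the deck edge up about 5 mm.

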